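# Roll the round bar to the measuring station

## Robot

A 6-joint arm with a two-finger parallel gripper is mounted at the origin on a cart in front of the work surface, level with it; the furniture and walls round the work are solid. World frame = base frame: x ahead of the robot, y to its left, z up, the work surface at z = 0. Lengths are in m, angles in rad, forces in N, time in s.
With the tool pointing down it reaches from about 0.375 to 0.975 m from the base axis. Payload 3.8 kg.
Tool frame: the origin (TCP) lies on the front face of the gripper's body, between the roots of the fingers; the fingertips stand 64 mm ahead of it and the grasp point (between the pads) lies 45 mm ahead of it; z points along the fingers, y is the line along which they close (so a half turn about z gives the same grasp; the last joint's range is limited). The gripper opens to 88 mm and grips with 3 to 60 N. Pads are 18 mm wide; open, the fingers measure 123 mm over their backs; the gripper's body (75 mm by 187 mm) begins 45 mm behind the grasp point.
Start: joints at [1.128, 0.264, 1.604, -0, 1.274, -0.037], TCP at [0.266, 0.62, 0.303] pointing down, gripper open.
Joint ranges: [-2.63, 2.63], [-0.94, 2.18], [0.31, 2.57], [-1.31, 4.45], [0, 2.66], [-2.55, 2.55]. Speed limits (rad/s): [2.57, 2.57, 3.14, 3.14, 3.14, 3.14].

## Interface

Orientations are given as a unit quaternion [x, y, z, w].
In Python, from bench import bot, cams, job gives the robot as it stands.
- The arm moves only by the tool step_arm, never from a script. Its argument "deltas" is a list of rows, each a list of 7 numbers: the closure in counts, from 0 (fully open) to 255 (shut), then the shift along the world's x, y, z in mm, then the turn, a rotation vector about the world's x, y, z in degrees. In form: [[hand, tx, ty, tz, rx, ry, rz], ...]. A call has 1 to 20 rows; each row is the pose to reach, as a shift and turn from the pose commanded when the call began; what a row does not reach only later rows make up. A row lasts 1/8 s, in which the tool goes at most 62.5 mm and 10.7 degrees, less where a joint would pass 70% of its speed; a pose out of reach is approached as far as the arm can. A call with a gripper value outside its range is refused whole. The fingers move at their own pace and stop on an object; "grip_force" is the grip in N (left out, the last holds). Time passes only in rows, so rows that repeat a pose let the fingers close. It gives the time, the measured TCP pose, the force, the opening and the grip force at its end, in the units of the state.
- bot.get_obs(): the state, without advancing time (a new reading comes with each control period).
- cams.read_camera(name): name is "scene" or "top" or "wrist"; returns a dict with "pixels" (480x640x3 uint8, red, green, blue), "fovy" (degrees; the focal length in pixels is half the picture's height over the tangent of half this angle, whatever the lens; pixels are square), "cx", "cy" (the principal point, pixels), "pose" (4x4, takes a point from camera to world coordinates); the wrist camera has in their place "tool_from_camera" (4x4, takes a point from camera to tool coordinates, whose origin is the TCP and whose axes are the flange's). Camera axes: x right, y down, z forward; pixel columns grow to the right and rows downward; lengths in m; the calibration is good to about 2 mm. The wrist camera is an equidistant fisheye: a pixel r from the principal point sees the ray r / f radians off the axis. A picture is of the moment at which its call begins: read the wrist's pose just before it. There is no depth.
- job.sign_off(): hands the job in; it is judged then, once.
The state is a dict: "time_s": time; "q": joint angles; "dq": joint speeds; "joint_efforts": joint torques, N m; "position": TCP position; "eef_rot": TCP orientation; "wrist_force": force on the tool from outside, world axes, zero at the start; "wrist_torque": the same for the moment, N m; "width": finger opening in m; "grip_force": force on a finger pad.
Only numpy, scipy, OpenCV 4.12 (cv2) and the standard library are available. Lean on these libraries where they do the work, as an engineer would, in place of code of your own. Each camera call takes 0.05 s, during which the arm holds its last target. There are 200 camera calls.

## Task

Roll the polished round bar along the steel plate by pushing on its upper half with your fingertips, so that it turns as it travels, and let it come to rest centred over the thin yellow line and square to the plate, for measuring. Do not slide it without turning, reach down past its middle, pinch it or lift it, and leave the other things on the plate and the bench where they are.

Things in the scene. Friction and masses are not known exactly. Their poses are not given: they have to be found in the camera images.
- bar: Polished aluminium bar with a red line, diameter 50 mm, 130 long, about 0.5 kg, loose. Origin at its centre; its y runs along the bar (x and z turn). Starts across the plate's -x end, axis 50 mm over the bench, 125 to 200 mm short of the yellow line. Slippery (friction 0.2): a fingertip pushing from behind, 37 mm above the plate, rolls it. Let go, it rolls on 1 to 2 mm from 0.04 m/s, about 8 mm from 0.1 m/s.
- bar_mark (a point): Point half-way along the bar's red index line, on its surface, 25 mm from the axis. It starts facing straight up and passes underneath after half a turn, that is after 79 mm of rolling.
- plate: Fixed ground steel surface plate, 340 (x) x 180 (y) x 25 mm. Origin at the centre of its underside, on the bench; its top is at its z = 25 mm. The bar is to be rolled in the plate's +x direction, its axis staying parallel to the plate's y.
- station: Fixed yellow marker on the plate's top: a flat painted line 5 mm wide across the plate, and a pointer block (20 x 12 x 12 mm) at each end of it, at y = +82 and -82 mm (the bar fits between with 11 mm to spare at each end). Origin on the plate's top, at the middle of the line; the line runs along y, x points the way the bar is to roll, as the plate's x.
- loupe: Black eye loupe, 31 mm across, 28 mm tall, standing on the plate beyond the line (plate x about +148 mm, so at least 25 mm beyond the bar when that lies over the line). Origin at the centre of its underside. To be left alone.
- fixture_block: Aluminium block with bores, 34 x 62 x 26 mm, standing on the plate beyond the line beside the loupe. Origin at the centre of its underside. To be left alone.
- pot_amber: Amber pot with white cap, 39 mm across, 72 mm tall, on the bench to the left of the plate. Origin at the centre of its underside. To be left alone.
- tin_yellow: Yellow flat tin, 46 x 63 x 21 mm, on the bench to the left of the plate. Origin at the centre of its underside. To be left alone.
Things that resemble listed ones, but are neither listed nor needed, are in the scene too. What is shaped like the bar but green is not meant.

How it is judged:
By the outcome, as a careful person would: the job done as asked, in the order asked, and still so for the second after the job is handed in, with the robot touching nothing.
It also fails if it takes over 59 s, if anything falls off the work surface, if the arm or the gripper's body presses on something with over 40 N, if the wrist force passes 120 N, or if a joint passes its speed limit or range.

## Working session

There is one attempt and no reset: what is moved stays moved. The work goes in short steps, Python scripts to look and compute and a tool call to move; the robot and the scene stay as the last step left them, time stands still between calls to the robot, and variables do not carry over. Pictures are saved under pics/ and viewed, at most 10 in all, crops included, and the job is handed in when it is done.

Besides the shell and the picture viewer there is one more tool, called as name([rows], argument=value, ...), one row to a line, values as JSON. step_arm: Moves the arm, as the interface text tells. Its arguments: {"type":"object","properties":{"deltas":{"type":"array"},"grip_force":{"type":"number"}},"required":["deltas"]}

```bash
ls; mkdir -p pics
python3 - <<'E'
from bench import bot,cams,job
import cv2,numpy as np
o=bot.get_obs();print({k:np.round(v,3) for k,v in o.items()})
for n in("scene","top"):
    c=cams.read_camera(n);cv2.imwrite(f"pics/{n}0.png",c["pixels"][:,:,::-1]);print(n,c["fovy"],c["cx"],c["cy"],np.round(c["pose"],4).tolist())
E
```

```text
pics
{'time_s': np.float64(0.0), 'q': array([ 1.128,  0.265,  1.605,  0.   ,  1.274, -0.037]), 'dq': array([-0.002, -0.001,  0.001, -0.001,  0.001, -0.002]), 'joint_efforts': array([-0.0000e+00, -5.0209e+01, -3.5688e+01,  7.3000e-02,  2.9000e-02,
       -0.0000e+00]), 'position': array([0.266, 0.62 , 0.301]), 'eef_rot': array([ 0.201,  0.979, -0.001, -0.   ]), 'wrist_force': array([-0.23 ,  0.818, -1.284]), 'wrist_torque': array([ 0.004, -0.058,  0.005]), 'grip_force': np.float64(0.0), 'width': np.float64(0.088)}
scene 51.85785921719787 319.10319061713494 237.4977858060533 [[-0.6965, -0.4103, 0.5887, -0.1132], [-0.7174, 0.4146, -0.5598, 0.8379], [-0.0144, -0.8123, -0.5831, 0.6464], [0.0, 0.0, 0.0, 1.0]]
top 47.60359363290345 322.4092751623863 232.94571110029483 [[0.0024, -0.9829, 0.1844, 0.296], [-0.9996, 0.0031, 0.0297, 0.2887], [-0.0297, -0.1844, -0.9824, 0.9209], [0.0, 0.0, 0.0, 1.0]]
```

View pics/top0.png

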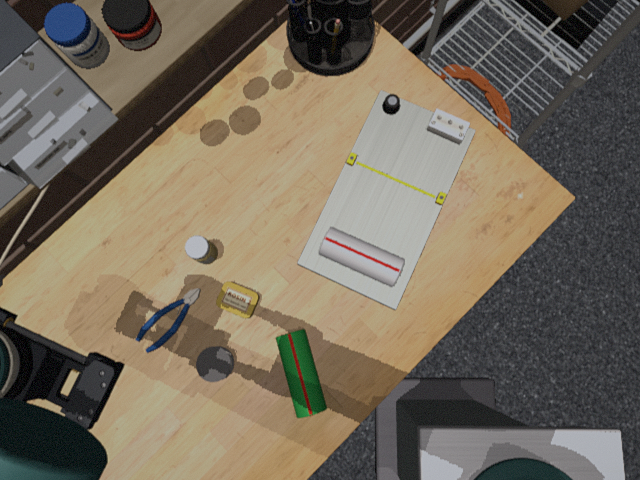

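View pics/scene0.png

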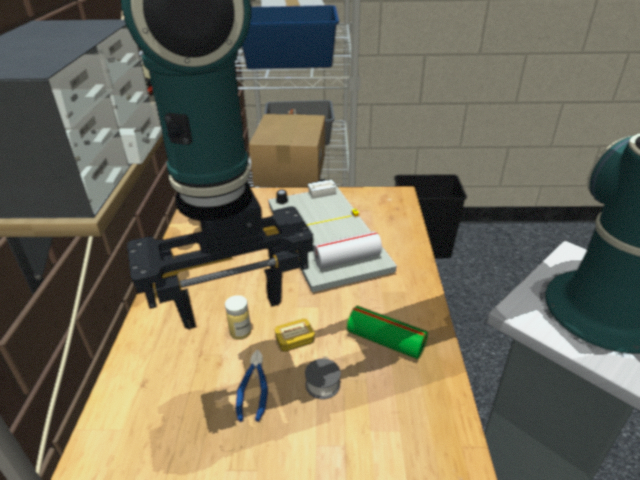

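The top view shows the plate with corners near (380,92), (474,128), (397,308) and (299,264). The bar's red line runs (326,233)–(402,268), the yellow pointers are at (351,159) and (441,198), and the loupe is at (391,103). In the scene view the arm hangs clear, over the left of the bench.

```bash
cat > h.py <<'E'
from bench import bot,cams,job
import cv2,numpy as np
def ray(c,u,v):
    f=240/np.tan(np.radians(c["fovy"])/2)
    d=np.c_[(np.atleast_1d(u)-c["cx"])/f,(np.atleast_1d(v)-c["cy"])/f,np.ones(np.size(u))]
    return c["pose"][:3,3],d@c["pose"][:3,:3].T
def onz(c,u,v,z):
    o,d=ray(c,u,v); return o+d*((z-o[2])/d[:,2])[:,None]
def hsv(c): return cv2.cvtColor(c["pixels"],cv2.COLOR_RGB2HSV)
def line(P):  # centre and direction of points
    vx,vy,x,y=cv2.fitLine(P[:,:2].astype(np.float32),cv2.DIST_HUBER,0,.001,.001).ravel(); return np.array([x,y]),np.array([vx,vy])
E
python3 - <<'E'
from h import *
c=cams.read_camera("top");H=hsv(c);h,s,v=H[...,0].astype(int),H[...,1],H[...,2]
roi=np.zeros((480,640),bool);roi[80:320,290:490]=1
# plate: low-saturation bright
m=((s<50)&(v>110)&roi).astype(np.uint8)
m=cv2.morphologyEx(m,cv2.MORPH_CLOSE,np.ones((9,9)))
cn=max(cv2.findContours(m,0,1)[0],key=cv2.contourArea)
box=cv2.boxPoints(cv2.minAreaRect(cn));print(box.round(1).tolist())
P=onz(c,box[:,0],box[:,1],.025);print("plate",P.round(4).tolist(),[np.linalg.norm(P[i]-P[i-1]).round(4) for i in range(4)],P.mean(0))
ap=cv2.approxPolyDP(cn,6,True)[:,0];A=onz(c,ap[:,0],ap[:,1],.025);print(ap.tolist(),A.round(4).tolist())
# yellow line
y=(h>20)&(h<35)&(s>110)&(v>120);y[:150]=0;y[208:]=0;y[:,:344]=0;y[:,450:]=0
vv,uu=np.nonzero(y);Y=onz(c,uu,vv,.025);q,d=line(Y);t=(Y[:,:2]-q)@d;print("yellow",len(uu),q,d,t.min(),t.max(),q+d*(t.min()+t.max())/2)
r=((h<8)|(h>172))&(s>110);r[:225]=0;r[280:]=0;r[:,:318]=0;r[:,410:]=0
vv,uu=np.nonzero(r);R=onz(c,uu,vv,.075);q,d=line(R);t=(R[:,:2]-q)@d;print("red",len(uu),q,d,t.min(),t.max(),q+d*(t.min()+t.max())/2)
cv2.imwrite("pics/crop1.png",cv2.resize(c["pixels"][80:320,290:490,::-1],None,fx=2.5,fy=2.5,interpolation=2))
E
```

```text
[[295.6000061035156, 264.8999938964844], [378.0, 81.0999984741211], [477.8999938964844, 125.9000015258789], [395.5, 309.70001220703125]]
plate [[0.4102, 0.3601, 0.025], [0.7361, 0.2183, 0.025], [0.6512, 0.048, 0.025], [0.3367, 0.1966, 0.025]] [np.float64(0.1792), np.float64(0.3554), np.float64(0.1903), np.float64(0.3478)] [0.53355527 0.20573813 0.025     ]
[[381, 90], [351, 150], [355, 161], [345, 163], [297, 263], [395, 309], [475, 130]] [[0.7193, 0.2134, 0.025], [0.6093, 0.2668, 0.025], [0.5895, 0.2601, 0.025], [0.5861, 0.2773, 0.025], [0.4134, 0.3579, 0.025], [0.3378, 0.1973, 0.025], [0.6437, 0.0532, 0.025]]
yellow 319 [0.54749995 0.17184499] [0.42143604 0.90685815] -0.06589852212399643 0.11173173616621525 [0.55715784 0.1926271 ]
red 187 [0.42076054 0.25191647] [0.41459325 0.9100068 ] -0.06150307611263148 0.06291993340636592 [0.42105425 0.25256114]
```

View pics/crop1.png

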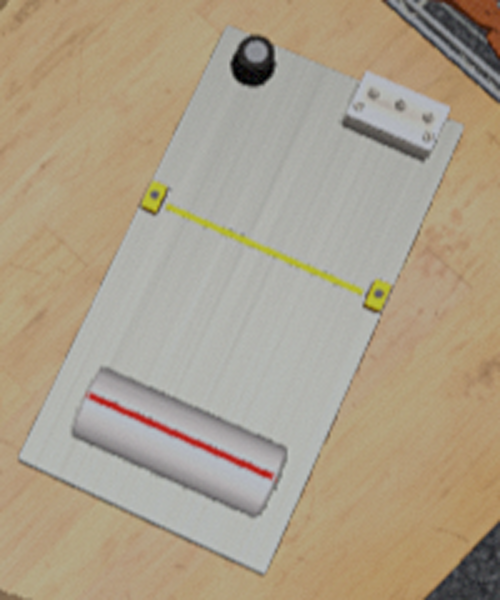

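The crop confirms the layout: the bar lies clear behind the line, with the loupe and block beyond it. Next I refine the line without the pointer blocks and cross-check it in the scene view.

Run:
```python
from h import *
n0=np.array([.908,-.419]);a0=np.array([.419,.908])
for nm in("top","scene"):
    c=cams.read_camera(nm);H=hsv(c);h,s,v=H[...,0].astype(int),H[...,1],H[...,2]
    vv,uu=np.nonzero((h>20)&(h<35)&(s>(80 if nm=="top" else 60))&(v>100));Y=onz(c,uu,vv,.025)
    k=(abs((Y[:,:2]-[.5525,.1825])@a0)<.062)&(abs((Y[:,:2]-[.5525,.1825])@n0)<.012);Y=Y[k]
    q,d=line(Y);d=d*np.sign(d[1]);print(nm,"yellow",k.sum(),q,d,np.degrees(np.arctan2(-d[0],d[1])))
    vv,uu=np.nonzero(((h<8)|(h>172))&(s>90));R=onz(c,uu,vv,.075)
    k=(abs((R[:,:2]-[.421,.2525])@a0)<.08)&(abs((R[:,:2]-[.421,.2525])@n0)<.02);R=R[k]
    p,e=line(R);e=e*np.sign(e[1]);t=(R[:,:2]-p)@e;p=p+e*(t.min()+t.max())/2
    print(" red",k.sum(),p,e,np.degrees(np.arctan2(-e[0],e[1])),"len",np.ptp(t),"dist",(q-p)@[d[1],-d[0]])
```

```text
top yellow 200 [0.5521867  0.18242122] [0.42525372 0.9050742 ] -25.166721
 red 196 [0.42123305 0.25290481] [0.41408485 0.91023827] -24.461699 len 0.1251952999520719 dist 0.14849619893987884
scene yellow 105 [0.5476751  0.17762063] [0.41955507 0.90772986] -24.806501
 red 37 [0.41901744 0.2519838 ] [0.41334078 0.9105764 ] -24.41487 len 0.11496448577016682 dist 0.14798581825821086
```

step_arm([
  [60,20,-50,0,0,0,-1.8],
  [60,37,-100,0,0,0,-1.8],
  [60,54,-160,0,0,0,-1.8],
  [60,70,-220,0,0,0,-1.8],
  [60,90,-280,0,0,0,-1.8],
  [60,110,-346,0,0,0,-1.8],
  [60,110,-346,0,0,0,-1.8],
  [60,110,-346,-50,0,0,-1.8],
  [60,110,-346,-100,0,0,-1.8],
  [60,110,-346,-140,0,0,-1.8],
  [60,110,-346,-160,0,0,-1.8],
  [60,110,-346,-160,0,0,-1.8],
  [60,110,-346,-160,0,0,-1.8],
  [60,110,-346,-160,0,0,-1.8],
])

```text
time_s: 2.0
position: [0.3774, 0.2751, 0.1442]
eef_rot: [0.217, 0.976, 0.001, 0.001]
wrist_force: [0.1, 0.1, -0.2]
width: 0.0674
grip_force: 0.0
```

step_arm([
  [60,0,0,-10,0,0,0],
  [60,0,0,-18,0,0,0],
  [60,4.5,-2.1,-18,0,0,0],
  [60,9.1,-4.2,-18,0,0,0],
  [60,9.1,-4.2,-18,0,0,0],
])

```text
time_s: 2.62
position: [0.3863, 0.2699, 0.125]
eef_rot: [0.217, 0.976, 0.0, 0.0]
wrist_force: [0.3, 0.0, -0.1]
width: 0.0674
grip_force: 0.0
```

Run:
```python
from h import *
a=cams.read_camera("scene")["pixels"][180:300,220:420];b=cams.read_camera("wrist")["pixels"]
im=np.vstack([cv2.resize(a,(500,300)),cv2.resize(b,(400,300))[:, :].copy().repeat(1,0)[:, :400] if 0 else cv2.copyMakeBorder(cv2.resize(b,(400,300)),0,0,0,100,0)])
cv2.imwrite("pics/c2.png",im[...,::-1])
```

```text
(no output)
```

View pics/c2.png

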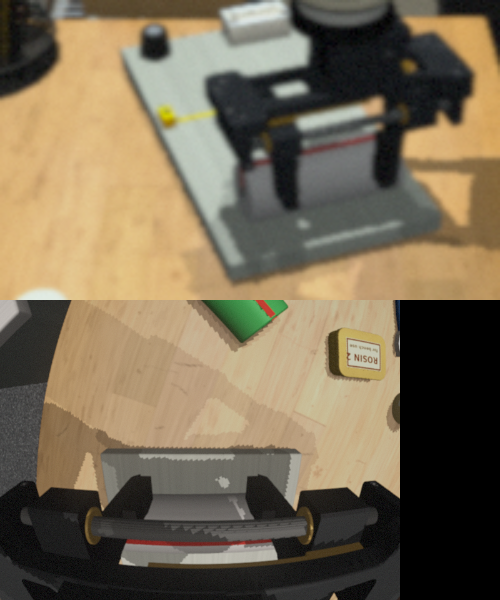

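In the scene view both fingers stand behind the bar, above its middle; in the wrist view both tips show at its back. Contact is expected in about 8 mm. I push gently.

step_arm([
  [60,1.8,-0.8,1.2,0,0,0],
  [60,3.6,-1.7,1.2,0,0,0],
  [60,5.4,-2.5,1.2,0,0,0],
  [60,7.3,-3.4,1.2,0,0,0],
  [60,8.6,-4.0,1.2,0,0,0],
  [60,10.0,-4.6,1.2,0,0,0],
  [60,11.8,-5.5,1.2,0,0,0],
  [60,14.0,-6.6,1.2,0,0,0],
  [60,16.8,-7.8,1.2,0,0,0],
  [60,19.9,-9.3,1.2,0,0,0],
  [60,23.6,-11.0,1.2,0,0,0],
  [60,27.2,-12.7,1.2,0,0,0],
  [60,31.3,-14.6,1.2,0,0,0],
  [60,35.3,-16.5,1.2,0,0,0],
  [60,39.4,-18.4,1.2,0,0,0],
  [60,43.5,-20.3,1.2,0,0,0],
  [60,47.6,-22.2,1.2,0,0,0],
  [60,51.7,-24.1,1.2,0,0,0],
  [60,54.4,-25.4,1.2,0,0,0],
  [60,56.2,-26.2,1.2,0,0,0],
])

```text
time_s: 5.22
position: [0.4419, 0.2436, 0.1258]
eef_rot: [0.217, 0.976, -0.0, -0.0]
wrist_force: [-0.0, -0.5, -0.7]
width: 0.0671
grip_force: 0.0
```

Run:
```python
from h import *
o=bot.get_obs();print(o["position"],o["wrist_force"])
a=cams.read_camera("scene")["pixels"][160:290,240:420];b=cams.read_camera("top")["pixels"][90:320,290:490]
im=np.hstack([cv2.resize(a,None,fx=2,fy=2),np.zeros((260,1,3),np.uint8)]);b=cv2.resize(b,None,fx=2,fy=2)
im=cv2.copyMakeBorder(im,0,b.shape[0]-260,0,0,0);cv2.imwrite("pics/c3.png",np.hstack([im,b])[...,::-1])
```

```text
[0.44193428 0.24364567 0.12584749] [-0.00576121 -0.47126718 -0.68901383]
```

View pics/c3.png

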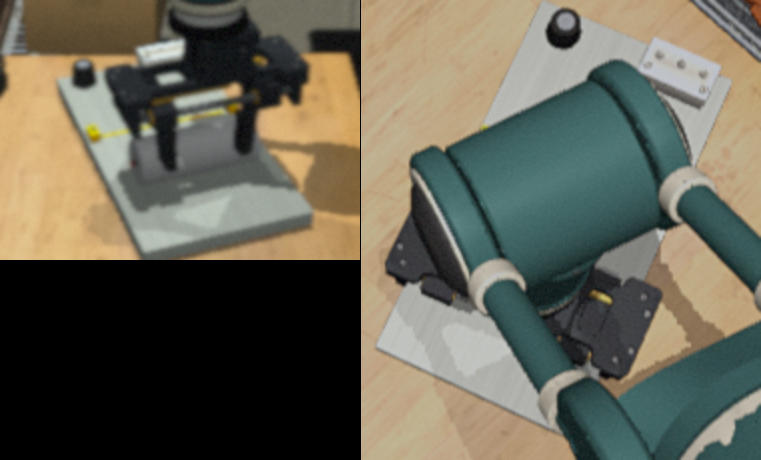

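The red line has turned out of sight under the bar, so it is rolling, with the fingers still behind it. The arm hides the bar from the top camera. I continue to about 20 mm short, then back off and measure.

step_arm([
  [60,1.8,-0.8,0,0,0,0],
  [60,4.1,-1.9,0,0,0,0],
  [60,7.3,-3.4,0,0,0,0],
  [60,10.9,-5.1,0,0,0,0],
  [60,15.0,-7.0,0,0,0,0],
  [60,19.0,-8.9,0,0,0,0],
  [60,23.1,-10.8,0,0,0,0],
  [60,27.2,-12.7,0,0,0,0],
  [60,31.3,-14.6,0,0,0,0],
  [60,35.3,-16.5,0,0,0,0],
  [60,39.4,-18.4,0,0,0,0],
  [60,43.5,-20.3,0,0,0,0],
  [60,47.6,-22.2,0,0,0,0],
  [60,51.7,-24.1,0,0,0,0],
  [60,55.7,-26.0,0,0,0,0],
  [60,59.8,-27.9,0,0,0,0],
  [60,63.4,-29.6,0,0,0,0],
  [60,65.7,-30.6,0,0,0,0],
  [60,67.1,-31.3,0,0,0,0],
  [60,68.0,-31.7,0,0,0,0],
])

```text
time_s: 7.82
position: [0.5097, 0.212, 0.1258]
eef_rot: [0.217, 0.976, -0.0, -0.0]
wrist_force: [-0.0, 0.0, 0.1]
width: 0.0674
grip_force: 0.2
```

step_arm([
  [60,-10,5,0,0,0,0],
  [60,-27,13,0,0,0,0],
  [60,-30,14,50,0,0,0],
  [60,-35,20,100,0,0,0],
  [60,-45,50,150,0,0,0],
  [60,-65,100,160,0,0,0],
  [60,-85,155,160,0,0,0],
  [60,-105,210,160,0,0,0],
  [60,-130,265,160,0,0,0],
  [60,-160,320,160,0,0,0],
  [60,-160,350,160,0,0,0],
  [60,-160,350,160,0,0,0],
  [60,-160,350,160,0,0,0],
])

```text
time_s: 9.45
position: [0.3489, 0.5612, 0.2854]
eef_rot: [0.217, 0.976, -0.001, -0.0]
wrist_force: [-0.1, -0.7, -0.5]
width: 0.0673
grip_force: 0.0
```

Run:
```python
from h import *
c=cams.read_camera("top");b=c["pixels"][90:250,320:480];cv2.imwrite("pics/c4.png",cv2.resize(b,None,fx=3.7,fy=3.7,interpolation=2)[...,::-1]);np.save("t4.npy",c["pixels"])
```

```text
(no output)
```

View pics/c4.png

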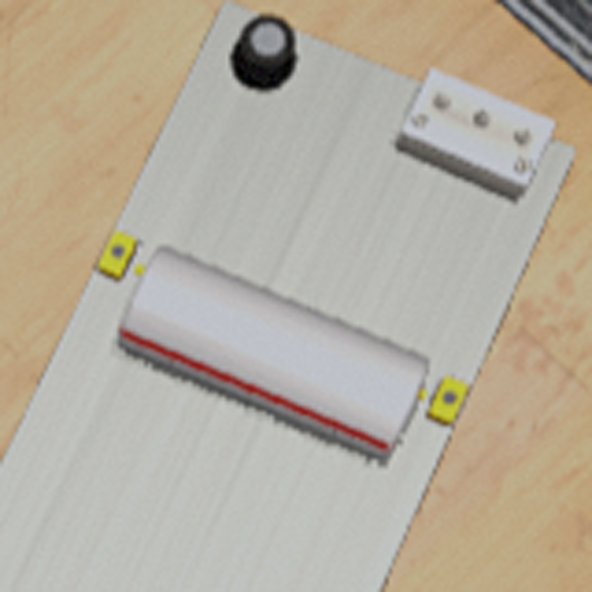

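The crop shows the bar's red line at its back, from (120,335) to (385,445) in crop pixels, about 60° short of the top. The front edge is near the yellow line, and the loupe and block are undisturbed. I now measure the bar from its silhouette and from the red line.

```bash
cat > m.py <<'E'
from h import *
import scipy.optimize as so, scipy.ndimage as nd
th=np.radians(-25);n=np.array([np.cos(th),np.sin(th)]);a=np.array([-n[1],n[0]])
def prof(c,px,n0,half=.05,z=.05):
    """mean colour along plate n (0.25 mm steps) in plane z, three bands along the bar"""
    f=240/np.tan(np.radians(c["fovy"])/2);N=np.arange(n0-.06,n0+.06,.00025);out=[]
    for lo,hi in((-half,-half/3),(-half/3,half/3),(half/3,half)):
        A=.4072+np.arange(lo,hi,.0005);g=N[:,None,None]*n+A[None,:,None]*a
        P=np.dstack([g,np.full(g.shape[:2],z)])-c["pose"][:3,3];C=P@c["pose"][:3,:3]
        u=(C[...,0]/C[...,2]*f+c["cx"]).astype(np.float32);v=(C[...,1]/C[...,2]*f+c["cy"]).astype(np.float32)
        out.append(cv2.remap(px,u,v,1).astype(float).mean(1))
    return N,out
def axis_n(c,nh,side,z=.05):  # silhouette crossing plane z at nh: side +1 front, -1 back
    o=c["pose"][:3,3];t=np.arctan2(nh-o[:2]@n,o[2]-z);return nh-side*.025/np.cos(t)
def red(c,px,s0,st=.2749):
    H=cv2.cvtColor(px,cv2.COLOR_RGB2HSV);h,s=H[...,0].astype(int),H[...,1]
    vv,uu=np.nonzero(((h<8)|(h>172))&(s>90));o,d=ray(c,uu,vv)
    X=o+d*((.06-o[2])/d[:,2])[:,None];k=(abs(X[:,:2]@n-s0)<.05)&(abs(X[:,:2]@a-.4072)<.08);d=d[k]
    res=[]
    for q in d:
        F=lambda s:(lambda t:o[:2]@n+(.05+.025*np.cos(t)-o[2])/q[2]*(q[:2]@n)-s-.025*np.sin(t))((s-st)/.025)
        xs=np.arange(s0-.02,s0+.02,.001);ys=[F(x) for x in xs]
        r=[so.brentq(F,xs[i],xs[i+1]) for i in range(len(xs)-1) if ys[i]*ys[i+1]<0]
        if r: 
            s=min(r,key=lambda x:abs(x-s0));X=o+q*((.05+.025*np.cos((s-st)/.025)-o[2])/q[2]);res.append((s,X[:2]@a))
    R=np.array(res);b=np.polyfit(R[:,1]-R[:,1].mean(),R[:,0],1);return len(R),R[:,0].mean(),"skew_deg",np.degrees(b[0]),"lat",(R[:,1].min()+R[:,1].max())/2
E
python3 - <<'E'
from m import *
c=cams.read_camera("top");p0=cv2.imread("pics/top0.png")[...,::-1].copy()
print("line n",np.array([.5522,.1824])@n)
for nm,px,g in(("init",p0,.2749),("now",c["pixels"],.403)):
    print(nm,red(c,px,g))
    N,out=prof(c,px,g)
    for q in out:
        G=nd.gaussian_filter1d(q.sum(1),3,order=1);pk=[i for i in range(1,len(G)-1) if abs(G[i])>2.5 and abs(G[i])>=abs(G[i-1]) and abs(G[i])>abs(G[i+1])]
        print([(round(N[i]*1e3,1),round(G[i],1),round(axis_n(c,N[i],1)*1e3,1),round(axis_n(c,N[i],-1)*1e3,1)) for i in pk])
E
```

```text
line n 0.42337758906013456
init (196, np.float64(0.2748931738088697), 'skew_deg', np.float64(-0.26891596156788056), 'lat', np.float64(0.40722158361365224))
[(np.float64(218.2), np.float64(-9.7), np.float64(193.1), np.float64(243.2)), (np.float64(221.2), np.float64(16.5), np.float64(196.1), np.float64(246.2)), (np.float64(249.6), np.float64(-16.8), np.float64(224.5), np.float64(274.8)), (np.float64(253.2), np.float64(7.4), np.float64(228.0), np.float64(278.3)), (np.float64(258.4), np.float64(4.1), np.float64(233.2), np.float64(283.6)), (np.float64(276.9), np.float64(-22.5), np.float64(251.6), np.float64(302.2)), (np.float64(281.2), np.float64(22.1), np.float64(255.9), np.float64(306.4)), (np.float64(296.9), np.float64(-6.9), np.float64(271.5), np.float64(322.3)), (np.float64(300.7), np.float64(14.5), np.float64(275.3), np.float64(326.0))]
[(np.float64(218.4), np.float64(-10.2), np.float64(193.3), np.float64(243.5)), (np.float64(221.4), np.float64(16.7), np.float64(196.3), np.float64(246.5)), (np.float64(249.4), np.float64(-16.8), np.float64(224.2), np.float64(274.6)), (np.float64(252.
[... 1956 characters left out ...]
10.7)), (np.float64(388.2), np.float64(21.4), np.float64(362.3), np.float64(414.2)), (np.float64(428.0), np.float64(-6.1), np.float64(401.7), np.float64(454.3)), (np.float64(431.7), np.float64(9.4), np.float64(405.4), np.float64(458.1))]
[(np.float64(377.0), np.float64(-19.3), np.float64(351.1), np.float64(402.9)), (np.float64(381.2), np.float64(7.6), np.float64(355.4), np.float64(407.1)), (np.float64(384.5), np.float64(-10.0), np.float64(358.6), np.float64(410.4)), (np.float64(387.7), np.float64(20.8), np.float64(361.8), np.float64(413.7)), (np.float64(427.7), np.float64(-6.0), np.float64(401.5), np.float64(454.0)), (np.float64(431.7), np.float64(9.2), np.float64(405.4), np.float64(458.1))]
```

The silhouette gives 405.5 (front) and 403.5 (back), and the red line assuming pure rolling gives 405.0. The axis is therefore at n ≈ 404.8 mm, and the line is at 423.4 mm. About 18.6 mm remains, with roughly 0.5° of skew. I return behind the bar with a small yaw correction.

step_arm([
  [60,10,-30,0,0,0,-0.5],
  [60,25,-80,0,0,0,-0.5],
  [60,50,-135,0,0,0,-0.5],
  [60,75,-190,0,0,0,-0.5],
  [60,97,-245,0,0,0,-0.5],
  [60,118,-300,0,0,0,-0.5],
  [60,132,-334,-5,0,0,-0.5],
  [60,132,-335,-50,0,0,-0.5],
  [60,132,-335,-100,0,0,-0.5],
  [60,132,-335,-140,0,0,-0.5],
  [60,132,-335,-159,0,0,-0.5],
  [60,132,-335,-159,0,0,-0.5],
  [60,132,-335,-159,0,0,-0.5],
  [60,132,-335,-159,0,0,-0.5],
])

```text
time_s: 11.3
position: [0.4828, 0.2273, 0.1286]
eef_rot: [0.221, 0.975, 0.001, 0.001]
wrist_force: [-0.5, -0.6, -0.1]
width: 0.0674
grip_force: 0.0
```

step_arm([
  [60,0,0,-1,0,0,0],
  [60,5,-2.3,-1,0,0,0],
  [60,12,-5.6,-1,0,0,0],
  [60,19,-8.9,-1,0,0,0],
  [60,21.8,-10.2,-1,0,0,0],
  [60,21.8,-10.2,-1,0,0,0],
  [60,21.8,-10.2,-1,0,0,0],
])

```text
time_s: 12.18
position: [0.5034, 0.2168, 0.1257]
eef_rot: [0.221, 0.975, -0.0, -0.0]
wrist_force: [-0.3, 0.1, 0.1]
width: 0.0671
grip_force: 0.0
```

step_arm([
  [60,2.3,-1.1,0,0,0,0],
  [60,4.5,-2.1,0,0,0,0],
  [60,6.3,-3.0,0,0,0,0],
  [60,8.2,-3.8,0,0,0,0],
  [60,10.0,-4.6,0,0,0,0],
  [60,12.0,-5.6,0,0,0,0],
  [60,14.1,-6.6,0,0,0,0],
  [60,16.3,-7.6,0,0,0,0],
  [60,18.5,-8.6,0,0,0,0],
  [60,20.5,-9.6,0,0,0,0],
  [60,22.1,-10.3,0,0,0,0],
  [60,23.3,-10.9,0,0,0,0],
  [60,23.9,-11.2,0,0,0,0],
  [60,24.1,-11.3,0,0,0,0],
  [60,24.1,-11.3,0,0,0,0],
  [60,24.1,-11.3,0,0,0,0],
])

```text
time_s: 14.18
position: [0.5276, 0.2056, 0.1259]
eef_rot: [0.221, 0.975, 0.0, 0.0]
wrist_force: [-0.0, -1.2, 0.0]
width: 0.0675
grip_force: 0.1
```

step_arm([
  [60,-10,5,0,0,0,0],
  [60,-27,13,0,0,0,0],
  [60,-30,14,50,0,0,0],
  [60,-35,20,100,0,0,0],
  [60,-45,50,150,0,0,0],
  [60,-65,100,160,0,0,0],
  [60,-85,155,160,0,0,0],
  [60,-105,210,160,0,0,0],
  [60,-130,265,160,0,0,0],
  [60,-160,320,160,0,0,0],
  [60,-160,350,160,0,0,0],
  [60,-160,350,160,0,0,0],
  [60,-160,350,160,0,0,0],
])

```text
time_s: 15.8
position: [0.3669, 0.5547, 0.2854]
eef_rot: [0.221, 0.975, -0.001, -0.0]
wrist_force: [0.0, -0.4, 0.0]
width: 0.0673
grip_force: 0.0
```

Run:
```python
from m import *
c=cams.read_camera("top");px=c["pixels"];g=.4234
print(red(c,px,g))
N,out=prof(c,px,g)
for q in out:
    G=nd.gaussian_filter1d(q.sum(1),3,order=1);pk=[i for i in range(1,len(G)-1) if abs(G[i])>2.5 and abs(G[i])>=abs(G[i-1]) and abs(G[i])>abs(G[i+1])]
    print([(float(round(N[i]*1e3,1)),float(round(G[i],1)),float(round(axis_n(c,N[i],1)*1e3,1)),float(round(axis_n(c,N[i],-1)*1e3,1))) for i in pk])
cv2.imwrite("pics/c5.png",cv2.resize(px[90:250,320:480],None,fx=3.7,fy=3.7,interpolation=2)[...,::-1])
```

```text
(185, np.float64(0.42444323428145064), 'skew_deg', np.float64(-0.28693568503864475), 'lat', np.float64(0.4084376350897734))
[(396.9, -17.8, 370.9, 422.9), (401.6, 9.0, 375.6, 427.7), (423.1, -23.2, 396.9, 449.4), (427.1, 22.8, 400.9, 453.4), (447.9, -5.8, 421.4, 474.4), (451.6, 8.8, 425.2, 478.1)]
[(396.9, -19.0, 370.9, 422.9), (401.1, 8.7, 375.1, 427.2), (422.6, -22.4, 396.4, 448.9), (426.6, 22.7, 400.4, 452.9), (443.4, -2.9, 417.0, 469.8), (447.6, -5.5, 421.2, 474.1), (451.4, 8.8, 424.9, 477.9)]
[(396.4, -18.6, 370.4, 422.4), (400.6, 9.1, 374.6, 426.7), (422.4, -22.2, 396.2, 448.6), (426.4, 22.8, 400.1, 452.7), (443.4, -3.4, 417.0, 469.8), (447.4, -5.3, 420.9, 473.9), (451.1, 8.3, 424.7, 477.6)]
```

View pics/c5.png

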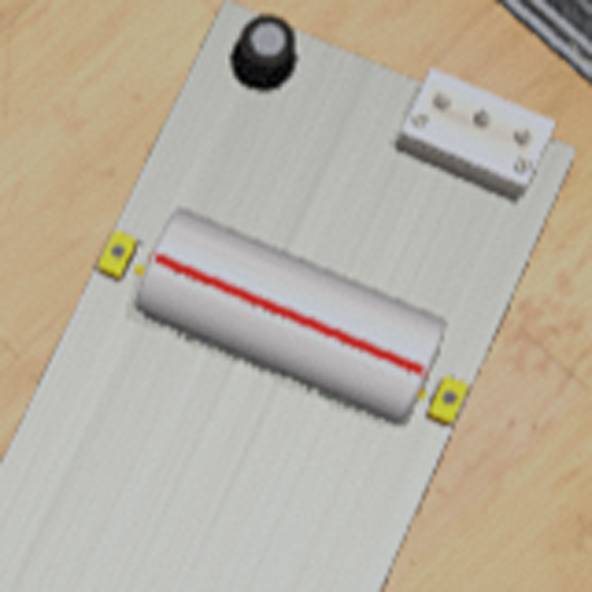

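The bar's axis measures 422.7–424.9 mm, against 423.4 mm for the line. It is square within about 0.5°, the red line agrees with pure rolling, and everything else is undisturbed. The arm is clear, so I hand in.

```bash
python3 -c "
from bench import job
print(job.sign_off())"
```

```text
the job is handed in; nothing more can be done
None
```

I rolled the bar about 149 mm to the yellow line, and the top camera put it within about 1 mm of centre and about 0.5° of square; the job is handed in, but sign-off returned no verdict.

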